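Turn up and raise the grow lamp of the herb garden

ROBOT

A 7-joint arm with a two-finger parallel gripper is mounted at the origin on a cart in front of the work surface, level with it; the furniture and walls round the work are solid. World frame = base frame: x ahead of the robot, y to its left, z up, the work surface at z = 0. Lengths are in m, angles in rad, forces in N, time in s.
With the tool pointing down it reaches from about 0.4 to 0.85 m from the base axis. Payload 10.4 kg.
Tool frame: the origin (TCP) lies between the finger pads; the fingertips stand 17 mm ahead of it and the grasp point (between the pads) lies 2 mm behind it; z points along the fingers, y is the line along which they close (so a half turn about z gives the same grasp; the last joint's range is limited). The gripper opens to 85 mm and grips with 20 to 120 N. Pads are 22 mm wide; open, the fingers measure 114 mm over their backs; the gripper's body (76 mm by 85 mm) begins 54 mm behind the grasp point. The pads swing forward as they close: fully open they stand 13 mm farther back than shut.
Start: joints at [-1.337, 0.332, -0.065, 1.46, 0.022, 1.35, -0.088], TCP at [0.159, 0.605, 0.248] pointing down, gripper open.
Joint ranges: [-2.6, 2.6], [-0.5, 2.12], [-1.47, 1.34], [0.16, 2.42], [-1.27, 4.41], [0.06, 2.06], [-2.6, 2.6]. Speed limits (rad/s): [2.22, 2.22, 2.79, 2.79, 3.14, 3.14, 3.14].

INTERFACE

Orientations are given as a unit quaternion [x, y, z, w].
In Python, from workcell import readout, imaging, manip gives the robot as it stands. The module is installed in compiled form; this text tells all that it offers.
- The arm moves only by the shell command python3 -m crank 'ROWS' [OPENING] [FORCE]. ROWS is JSON, a list of rows, each a list of 4 numbers: the shift along the tool's x, y, z as a fraction of full scale, then the turn about the tool's z as a fraction of full scale. In form: [[x, y, z, yaw], ...]. A call has 1 to 5 rows; each row is the pose to reach, as a shift and turn from the pose commanded when the call began, along the tool's axes at that moment; what a row does not reach only later rows make up. Full scale, the value 1, is 400 mm for a shift and 60 degrees for a turn. A row lasts 1/12 s, in which the tool goes at most 41.7 mm and 7.16 degrees, less where a joint would pass 70% of its speed; a pose out of reach is approached as far as the arm can. A call with a number of a shift or a turn outside -1 to 1 is refused whole. A call with a gripper value outside its range is refused whole. OPENING is the gripper command: -1 is shut, 1 is fully open, values between are in proportion, set as the call begins (- or left out, the last holds). The fingers move at their own pace and stop on an object; FORCE is the grip in N (left out, the last holds). Time passes only in rows, so rows that repeat a pose let the fingers close. It gives the time, the measured TCP pose, the force, the opening and the grip force at its end, in the units of the state.
- readout.get_obs(): the state, without advancing time (a new reading comes with each control period).
- imaging.camera(name): name is "scene" or "top" or "wrist"; returns a dict with "color" (420x560x3 uint8, red, green, blue), "fx", "fy", "cx", "cy" (pixels), "rvec" (rotation vector, rad) and "tvec" (3), from world to camera coordinates, as OpenCV has them. Camera axes: x right, y down, z forward; pixel columns grow to the right and rows downward; lengths in m; the calibration is good to about 2 mm. A picture is of the moment at which its call begins. There is no depth.
- manip.hand_in(): hands the job in; it is judged then, once.
The state is a dict: "clock": time; "joint_pos": joint angles; "joint_velocities": joint speeds; "tau": joint torques, N m; "position": TCP position; "ee_rot": TCP orientation; "ft_force": force on the tool from outside, world axes, zero at the start; "torque": the same for the moment, N m; "grip_width": opening from 0.0 (shut) to 1.0 (fully open); "grasp_force": force on a finger pad.
Only numpy, scipy, OpenCV 4.12 (cv2) and the standard library are available. Lean on these libraries where they do the work, as an engineer would, in place of code of your own. Each camera call takes 0.05 s, during which the arm holds its last target. There are 200 camera calls.

TASK

The herb seedlings are up, so their grow lamp must be brighter and higher: first turn the dimmer dial on the lamp head until its pointer stands at the green mark. Then grip the black pull handle so that the orange release in its side is squeezed in, which unlatches the mast, and draw the lamp up until the lower edge of the orange band on the mast is level with the rim of the black collar. Nothing else keeps the lamp up there until I have put the stop clip on, so finish while still holding it at the band by the squeezed handle, and leave the cups, pods, boxes and the little dropper bottle where they are.

Things in the scene. Friction and masses are not known exactly. Their poses are not given: they have to be found in the camera images.
- herb_garden: white countertop herb garden, a full tub 170 mm long (its y), 106 mm deep (its x) and 84 mm high, that stands firm on the worktop; pods and two clear domes on its deck reach 122 mm above the worktop. Origin: centre of its underside; x points to its back, y along it to its left, z up. The mast stands near its right end, at y = -65 mm, x = 0; it carries the lamp head
- lamp_top (a point): white grow-lamp head, 170 mm long (y), 75 mm deep (x), 24 mm thick, that slides with the mast and cannot turn; axes parallel to the herb garden's. Origin: on its flat top, on the mast's axis, where the handle stands; the head reaches 150 mm from there to +y and 20 mm to -y. With the lamp fully down the origin is 215 mm above the worktop. All that slides weighs about 0.5 kg
- lamp_handle (a point): centre of the black pull handle on top of the lamp head, 30 mm above the head's top: an upright block 34 mm (x) by 26 mm (y), 55 mm high above the head's top. The orange release, 26 mm wide and 30 mm high, is let into its right side (-y of the lamp head) and stands 7 mm proud, so that handle and release measure 33 mm across; squeezed between its +y and -y sides from above, the release goes in
- lamp_release (a joint): how far the orange release is pressed into the handle, in m: 0 out, 0.006 fully in. A sprung button: it starts to move at 5 N and is fully in at 11 N; a grip of 20 N or more presses it home. With the lamp down, a latch in the mast stops it from rising (about 1 mm of play) until the release is in by more than about 3 mm
- grow_lamp (a joint): extension of the telescopic mast in m, straight up: 0 fully down and latched, as at the start; end stop at 0.120. The black rings of its scale are 10 mm apart; at 0.085 the lower edge of the orange band (5 mm high, all round the mast) is level with the collar's rim; at first it is hidden in the tube. Drawn up it has no catch: let go, it sinks (damped, up to 0.25 m/s). Lifting it takes about 5 to 9 N
- collar_rim (a point): centre of the upper rim of the black collar (33 mm wide), fixed, 175 mm above the worktop, out of which the mast slides
- dial_grip (a point): point on the upright axis of the dimmer dial, 26 mm above the lamp head's top and 110 mm to +y of the handle, at the height to grip: black round fluted dial, 37 mm in diameter and 38 mm high, with a flange 43 mm in diameter at its foot and a white pointer line on top and side
- lamp_dial (a joint): angle of the dimmer dial in rad: it turns clockwise seen from above as it grows, from 0 (lowest) to 4.71. The eleven marks round it are 0.471 apart, growing wider clockwise; the long green mark is the ninth, at 3.770. At 2.356 the pointer points to the back of the garden (+x). It turns against light friction (0.03 N m) and stays where it is left
- pod_carousel: chrome carousel full of coffee pods, fixed, 150 mm across and 400 mm high, origin at the centre of its underside. Other fixed things near: the wooden wall shelf, its board from 417 mm above the worktop and from world x = 0.62 back; the green chest at the left, 277 mm high, from y = 0.42; a side wall at the right, from y = -0.41 and x = 0.43
- feed_bottle: little brown dropper bottle, 33 mm in diameter, 102 mm high, origin at the centre of its underside; leave it alone
- striped_cup: white espresso cup with coloured stripes, 60 mm wide, 49 mm high, origin at its underside; leave it alone
- floral_cup: white espresso cup with a grey-blue flower, 62 mm wide, 50 mm high, origin at its underside; leave it alone
- brown_pod: brown coffee pod, 51 mm in diameter, 31 mm high, origin at the centre of its underside; leave it alone
- red_pod: red coffee pod, 51 mm in diameter, 31 mm high, origin at the centre of its underside; leave it alone
- tea_box: black box of tea, 65 x 117 x 96 mm, at the back under the wall shelf; leave it alone
- pod_carton: brown carton of coffee pods, 63 x 126 x 105 mm, at the back under the wall shelf; leave it alone

How it is judged:
By the outcome, as a careful person would: the job done as asked, in the order asked, and still so for the second after the job is handed in, while the arm keeps its last pose, push and grip.
It also fails if it takes over 45 s, if anything falls off the work surface, if the arm or the gripper's body presses on something with over 40 N, if the wrist force passes 120 N, or if a joint passes its speed limit or range.

## Working session

There is one attempt and no reset: what is moved stays moved. The work goes in short steps, Python scripts to look and compute and a shell command to move; the robot and the scene stay as the last step left them, time stands still between calls to the robot, and variables do not carry over. Pictures are saved under pics/ and viewed, at most 10 in all, crops included, and the job is handed in when it is done.

```bash
mkdir -p pics
python3 - <<'E'
from workcell import readout, imaging
import cv2
o=readout.get_obs(); print(o)
for n in("scene","top"):
    c=imaging.camera(n); cv2.imwrite(f"pics/{n}0.png",cv2.resize(c["color"][:,:,::-1],(784,588)))
    print(n,{k:v for k,v in c.items() if k!="color"})
E
```

```text
{'clock': 0.0, 'joint_pos': array([-1.3366006 ,  0.33289078, -0.06472387,  1.46092872,  0.02157855,
        1.34987486, -0.08848016]), 'joint_velocities': array([ 0.00206834,  0.00032648,  0.00026395, -0.00160238, -0.0003322 ,
        0.00010148,  0.00053803]), 'tau': array([ 1.56335618e-04, -6.25446296e+01,  4.91460145e-02, -3.91602230e+01,
        1.62475300e-02,  1.00113181e-02,  1.51330391e-05]), 'position': array([0.15863588, 0.60418164, 0.24751016]), 'ee_rot': array([ 1.28016360e-01,  9.91771807e-01, -6.99850065e-04, -7.28116935e-05]), 'ft_force': array([-0.41752168, -0.74448353,  0.29280861]), 'torque': array([ 0.02258596, -0.05112689,  0.03663003]), 'grasp_force': 0.0, 'grip_width': 1.0000132364593057}
scene {'fx': 518.6361017170261, 'fy': 518.6361017170261, 'cx': 283.20676049580874, 'cy': 211.24569934183504, 'rvec': array([ 1.94815185, -1.14259708,  0.6208018 ]), 'tvec': array([-0.29003473,  0.41317831,  1.20561293])}
top {'fx': 402.4707052500657, 'fy': 402.4707052500657, 'cx': 284.84811409286465, 'cy': 216.19696377279445, 'rvec': array([ 1.4806185 , -2.64256416,  0.27329858]), 'tvec': array([0.29737771, 0.52329034, 1.13065647])}
```

View pics/scene0.png

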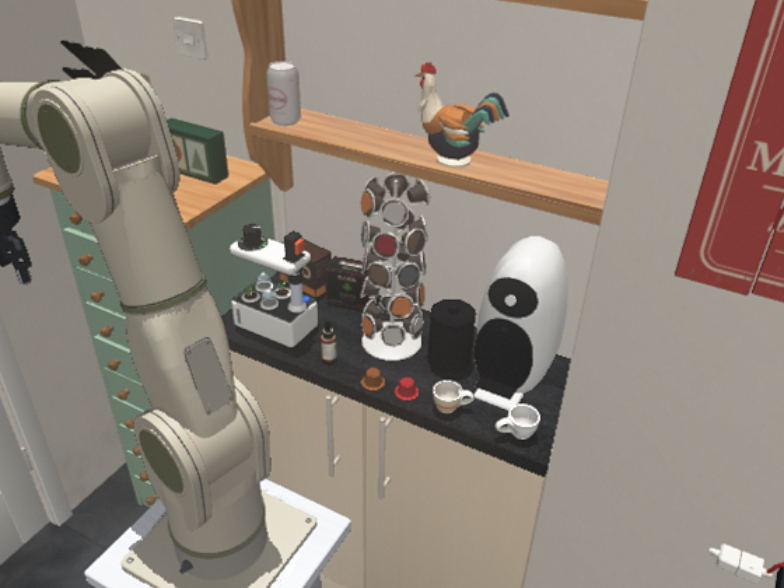

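View pics/top0.png

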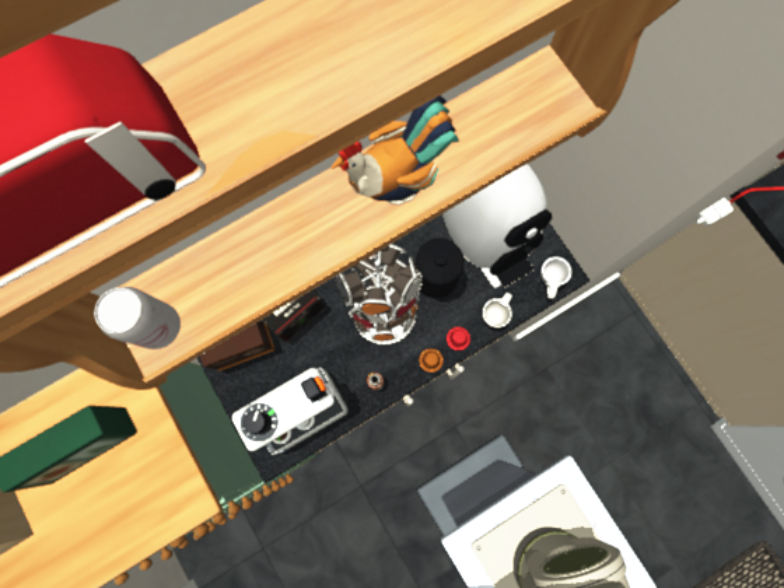

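The scene picture shows the dial top near (250,230) and the handle near (293,240). The top picture shows the dial near (259,418), the handle near (315,386) and the green mark at about (270,411). I'll enlarge the top view and compute positions.

```bash
cat > h.py <<'E'
import numpy as np, cv2
from workcell import readout, imaging
def ray(c,u,v):
    R=cv2.Rodrigues(c["rvec"])[0]; d=R.T@np.array([(u-c["cx"])/c["fx"],(v-c["cy"])/c["fy"],1]); return -R.T@c["tvec"],d
def atz(c,u,v,z):
    o,d=ray(c,u,v); return o+d*(z-o[2])/d[2]
def proj(c,p): return cv2.projectPoints(np.array([p],float),c["rvec"],c["tvec"],np.array([[c["fx"],0,c["cx"]],[0,c["fy"],c["cy"]],[0,0,1]]),None)[0].ravel()
E
python3 - <<'E'
from h import *
c=imaging.camera("top")
cv2.imwrite("pics/topc.png",cv2.resize(c["color"][255:335,155:255,::-1],None,fx=7,fy=7,interpolation=cv2.INTER_CUBIC))
for n,u,v,z in(("dial",259/1.4,418/1.4,.253),("handle",315/1.4,386/1.4,.27),("bottle",375/1.4,380/1.4,.1)): print(n,atz(c,u,v,z))
E
```

```text
dial [0.52024444 0.30401568 0.253     ]
handle [0.51525619 0.19636464 0.27      ]
bottle [0.48552898 0.10619887 0.1       ]
```

View pics/topc.png

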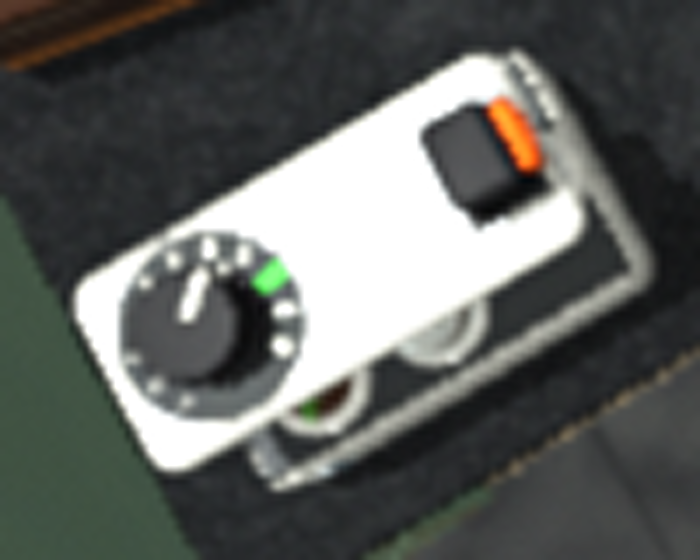

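Run:
```python
from h import *
c=imaging.camera("top")
P=lambda u,v,z: atz(c,155+u/7-.4,255+v/7-.4,z)
d=P(180,330,.253);h=P(458,150,.27);a=P(187,320,.253);b=P(206,270,.253);g=P(270,277,.215);f=P(213,325,.215)
print("dial",d,"handle",h,"plate centre",f)
ang=lambda v: np.degrees(np.arctan2(v[1],v[0]))
y=ang(d-h)-90; print("len",np.linalg.norm((d-h)[:2]),"frame yaw",y)
for n,v in(("ptr",b-a),("ptr2",b-d),("green",g-f)): print(n,ang(v),"q=",2.356-np.radians(ang(v)-y))
# head edges for yaw
for e in (((90,280),(470,58)),((180,470),(570,250))): p,q=[P(*k,.215) for k in e]; print("edge yaw",ang(p-q)-90)
s=imaging.camera("scene"); print("scene dial/handle pred px*1.4",proj(s,d)*1.4,proj(s,h)*1.4)
o=readout.get_obs()
from scipy.spatial.transform import Rotation as R
print(R.from_quat(o["ee_rot"]).as_matrix())
```

```text
dial [0.51957789 0.31681794 0.253     ] handle [0.52065761 0.20657232 0.27      ] plate centre [0.52001508 0.31454008 0.215     ]
len 0.11025090681451503 frame yaw 0.5611220719378736
ptr -50.02959180944196 q= 3.238974528164478
ptr2 -52.77804007812708 q= 3.2869439997737713
green -80.78285966351852 q= 3.775720307965845
edge yaw -0.7743786562970314
edge yaw -2.1118538475053157
scene dial/handle pred px*1.4 [249.6590565  227.94563226] [291.92468905 234.32109524]
[[-9.67217871e-01  2.53947976e-01 -1.27580814e-04]
 [ 2.53948008e-01  9.67217736e-01 -5.11024084e-04]
 [-6.37510577e-06 -5.26670520e-04 -9.99999861e-01]]
```

```bash
python3 -m crank '[[0,0,-0.1,-0.1],[0,0,-0.2,-0.2],[0,0,-0.3,-0.245],[0,0,-0.32,-0.245]]' 1
python3 -m crank '[[0,-0.1,0,0],[0,-0.2,0,0],[0,-0.3,0,0],[-0.07,-0.37,0,0],[-0.15,-0.43,0,0]]'
python3 -m crank '[[-0.09,-0.04,0,0],[-0.18,-0.08,0,0],[-0.27,-0.12,0,0],[-0.36,-0.16,0,0],[-0.45,-0.2,0,0]]'
```

```text
clock: 0.58
position: [0.159, 0.6056, 0.3838]
ee_rot: [-0.001, 1.0, 0.005, 0.001]
ft_force: [0.9, 0.4, 1.1]
grip_width: 1.001
grasp_force: 0.0
clock: 1.0
position: [0.2176, 0.4309, 0.3769]
ee_rot: [-0.001, 1.0, 0.001, 0.0]
ft_force: [1.0, 1.6, 1.0]
grip_width: 0.997
grasp_force: 0.0
clock: 1.42
position: [0.4002, 0.3512, 0.3764]
ee_rot: [0.0, 1.0, 0.0, 0.0]
ft_force: [-0.2, 0.4, -0.3]
grip_width: 1.003
grasp_force: 0.0
```

```bash
python3 -m crank '[[-0.1,-0.03,0,0],[-0.2,-0.06,0,0],[-0.302,-0.091,0,0],[-0.302,-0.091,0,0],[-0.302,-0.091,0,0]]'
python3 - <<'E'
from h import *
for n in("wrist","top"):
    c=imaging.camera(n); im=c["color"][:,:,::-1]
    print(n,proj(c,[.52,.3155,.253]),proj(c,[.52,.2055,.27]))
    if n=="wrist": cv2.imwrite("pics/w1.png",im)
    print(readout.get_obs()["position"])
E
```

```text
clock: 1.83
position: [0.5215, 0.3142, 0.375]
ee_rot: [0.002, 1.0, -0.001, -0.0]
ft_force: [-0.4, 1.1, -0.6]
grip_width: 0.999
grasp_force: 0.0
wrist [280.35337114 204.55429808] [150.46776482 211.20537724]
[0.51989102 0.31567859 0.37551862]
top [180.72511431 301.28394125] [220.57009159 276.02896737]
[0.51897293 0.31654262 0.37601748]
```

View pics/w1.png

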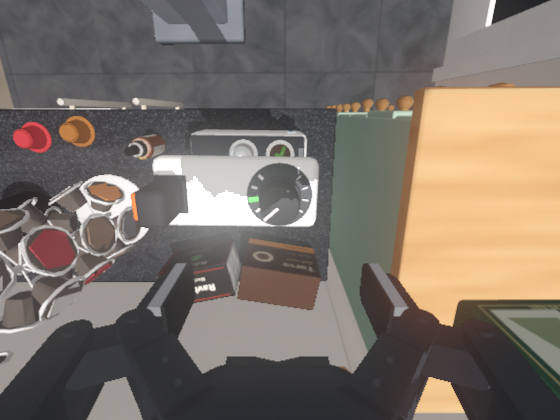

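The wrist view shows the dial around (279,193), the green mark at (253,199), the pointer tip towards (268,214) and the handle near (155,200). I'll enlarge it to measure more precisely.

Run:
```python
from h import *
c=imaging.camera("wrist"); im=c["color"][:,:,::-1].copy()
R=cv2.Rodrigues(c["rvec"])[0]; print("cam pos",-R.T@c["tvec"],"axes",R.round(2).tolist())
cv2.imwrite("pics/w2.png",cv2.resize(im[140:250,125:325],None,fx=4,fy=4,interpolation=cv2.INTER_CUBIC))
```

```text
cam pos [0.43841659 0.31496069 0.50238649] axes [[0.0, 1.0, 0.0], [0.95, -0.0, 0.31], [0.31, 0.0, -0.95]]
```

View pics/w2.png

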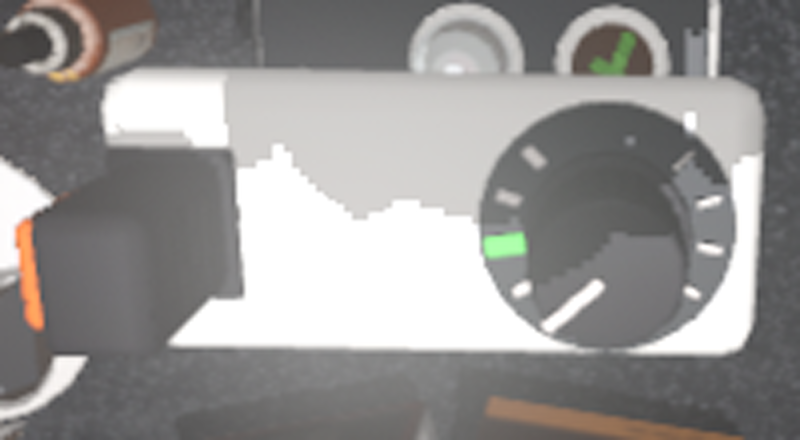

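Run:
```python
from h import *
c=imaging.camera("wrist")
P=lambda u,v,z: atz(c,125+u/4-.4,140+v/4-.4,z)
d=P(612,266,.253);a=P(602,283,.253);b=P(545,328,.253);g=P(505,245,.216);f=P(607,228,.216)
h=P(92,278,.27); hb=(P(20,150,.215),P(242,297,.215))
ang=lambda v: np.degrees(np.arctan2(v[1],v[0]))
print(d,f,h,hb,ang(b-a),ang(b-d),ang(g-f),ang(g-d))
p,q=P(200,345,.215),P(720,351,.215);print("back edge yaw",ang(q-p)-90,p,q)
```

```text
[0.5190154  0.31605742 0.253     ] [0.52074088 0.3148787  0.216     ] [0.51625477 0.20579443 0.27      ] (array([0.50064641, 0.16650844, 0.215     ]), array([0.54001922, 0.21870662, 0.215     ])) -50.16632006732356 -45.71546621722498 -80.1193104223933 -77.0845644742249
back edge yaw -0.6727588618706761 [0.55363274 0.2061464  0.215     ] [0.55526499 0.34515108 0.215     ]
```

```bash
python3 -m crank '[[0,0,0.1,0],[0,0,0.2,0],[0,0,0.29,0],[0,0,0.342,0],[0,0,0.342,0]]'
python3 -m crank '[[0,0,0,0],[0,0,0,0],[0,0,0,0],[0,0,0,0],[0,0,0,0]]' -1 25
```

```text
clock: 2.45
position: [0.5163, 0.3159, 0.2349]
ee_rot: [-0.001, 1.0, -0.002, -0.003]
ft_force: [0.0, 0.6, 0.0]
grip_width: 0.998
grasp_force: 0.0
clock: 2.87
position: [0.5201, 0.3161, 0.2416]
ee_rot: [0.0, 1.0, 0.001, 0.001]
ft_force: [-1.0, -3.3, 5.7]
grip_width: 0.426
grasp_force: 24.9
```

```bash
python3 -m crank '[[0,0,0,0.11],[0,0,0,0.22],[0,0,0,0.33],[0,0,0,0.43],[0,0,0,0.51]]'
python3 -m crank '[[0,0,0,0],[0,0,0,0],[0,0,0,0]]'
python3 -m crank '[[0,0,0,0],[0,0,0,0],[0,0,0,0],[0,0,0,0]]' 1
python3 -m crank '[[0,0,-0.1,0],[0,0,-0.2,0],[0,0,-0.3,0],[0,0,-0.3425,0]]'
python3 -m crank '[[0,0,0,-0.11],[0,0,0,-0.22],[0,0,0,-0.33],[0,0,0,-0.43],[0,0,0,-0.51]]'
python3 -m crank '[[0,0,0,0],[0,0,0,0],[0,0,0,0]]'
python3 - <<'E'
from h import *
print(readout.get_obs()["position"])
c=imaging.camera("wrist"); im=c["color"][:,:,::-1].copy()
cv2.imwrite("pics/w3.png",cv2.resize(im[140:250,125:325],None,fx=4,fy=4,interpolation=cv2.INTER_CUBIC))
E
```

```text
clock: 3.28
position: [0.5203, 0.3167, 0.2417]
ee_rot: [0.267, 0.964, 0.002, 0.001]
ft_force: [-0.4, 0.6, 5.3]
grip_width: 0.421
grasp_force: 24.9
clock: 3.53
position: [0.5203, 0.3167, 0.2416]
ee_rot: [0.264, 0.965, 0.002, 0.001]
ft_force: [0.4, -0.0, 5.5]
grip_width: 0.424
grasp_force: 24.9
clock: 3.87
position: [0.5194, 0.316, 0.2395]
ee_rot: [0.264, 0.965, -0.0, -0.0]
ft_force: [0.6, -0.7, 0.3]
grip_width: 0.963
grasp_force: 0.0
clock: 4.2
position: [0.5202, 0.3162, 0.3822]
ee_rot: [0.264, 0.964, 0.003, 0.002]
ft_force: [0.5, 0.1, 2.2]
grip_width: 0.999
grasp_force: 0.0
clock: 4.62
position: [0.5194, 0.316, 0.3764]
ee_rot: [-0.003, 1.0, -0.0, -0.0]
ft_force: [-0.2, 0.3, -0.3]
grip_width: 1.0
grasp_force: 0.0
clock: 4.87
position: [0.5195, 0.316, 0.3764]
ee_rot: [0.002, 1.0, -0.0, -0.0]
ft_force: [0.6, -1.1, 0.7]
grip_width: 1.0
grasp_force: 0.0
[0.5194828  0.31596826 0.3764402 ]
```

View pics/w3.png

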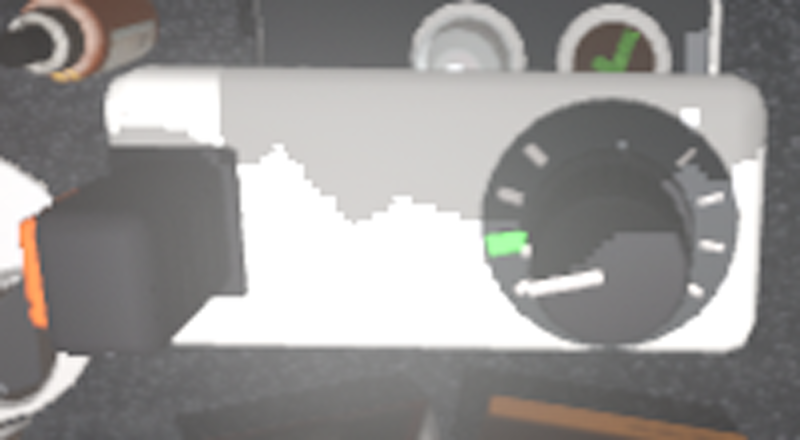

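The pointer now runs from (602,275) to (530,291), and its foot meets the green mark at (525,250). I'll check the remaining angle.

Run:
```python
from h import *
c=imaging.camera("wrist")
P=lambda u,v,z: atz(c,125+u/4-.4,140+v/4-.4,z)
ang=lambda v: np.degrees(np.arctan2(v[1],v[0]))
# dial-top circle centre from axis at measured plate centre
f=P(610,226,.216)
a=P(602,275,.253);b=P(530,291,.253);g0=P(488,246,.216);g1=P(526,241,.216);s=P(525,250,.221)
print(f,a,b,"ptr",ang(b-a),"green",ang(g0-g1),ang((g0+g1)/2-f),"side foot",ang(s-f))
im=c["color"].astype(int)
# subpixel: white pointer pixels on dial top, green pixels
sub=im[140:250,125:325]
m=(sub.min(2)>150); m[:, :131]=0; m[:,152:]=0; m[:66]=0; m[76:]=0
v,u=np.nonzero(m); print(list(zip(u,v)))
q=np.array([atz(c,125+x,140+y,.253)[:2] for x,y in zip(u,v)])
w=np.linalg.svd(q-q.mean(0))[2][0]; print("line",ang(w),q.mean(0))
gm=(sub[:,:,1]-np.maximum(sub[:,:,0],sub[:,:,2])>60); gm[:,:118]=0;gm[:50]=0
v,u=np.nonzero(gm); q=np.array([atz(c,125+x,140+y,.216)[:2] for x,y in zip(u,v)]); print("green",q.mean(0),len(q), ang(q.mean(0)-f[:2]), ang(q.mean(0)-np.array([.5198,.3155])))
```

```text
[0.52124384 0.31460299 0.216     ] [0.52219354 0.31276092 0.253     ] [0.52599959 0.29629258 0.253     ] ptr -76.98666989668713 green -82.36650897502696 -80.14739278731139 side foot -77.36569656318575
[(np.int64(147), np.int64(67)), (np.int64(148), np.int64(67)), (np.int64(149), np.int64(67)), (np.int64(150), np.int64(67)), (np.int64(143), np.int64(68)), (np.int64(144), np.int64(68)), (np.int64(145), np.int64(68)), (np.int64(146), np.int64(68)), (np.int64(147), np.int64(68)), (np.int64(148), np.int64(68)), (np.int64(149), np.int64(68)), (np.int64(150), np.int64(68)), (np.int64(131), np.int64(69)), (np.int64(137), np.int64(69)), (np.int64(138), np.int64(69)), (np.int64(139), np.int64(69)), (np.int64(140), np.int64(69)), (np.int64(141), np.int64(69)), (np.int64(142), np.int64(69)), (np.int64(143), np.int64(69)), (np.int64(144), np.int64(69)), (np.int64(145), np.int64(69)), (np.int64(146), np.int64(69)), (np.int64(147), np.int64(69)), (np.int64(148), np.int64(69)), (np.int64(149), np.int64(69)), (np.int64(150), np.int64(69)), (np.int64(131), np.int64(70)), (np.int64(132), np.int64(70)),
[... 1341 characters left out ...]
64(137), np.int64(72)), (np.int64(138), np.int64(72)), (np.int64(139), np.int64(72)), (np.int64(140), np.int64(72)), (np.int64(141), np.int64(72)), (np.int64(142), np.int64(72)), (np.int64(143), np.int64(72)), (np.int64(144), np.int64(72)), (np.int64(131), np.int64(73)), (np.int64(132), np.int64(73)), (np.int64(133), np.int64(73)), (np.int64(134), np.int64(73)), (np.int64(135), np.int64(73)), (np.int64(136), np.int64(73)), (np.int64(137), np.int64(73)), (np.int64(138), np.int64(73)), (np.int64(131), np.int64(74)), (np.int64(132), np.int64(74)), (np.int64(133), np.int64(74))]
line -79.02517910516602 [0.52417971 0.30386549]
green [0.52552374 0.28732047] 47 -81.08447950315768 -78.51844888285176
```

```bash
python3 -m crank '[[0,0,0.1,0],[0,0,0.2,0],[0,0,0.29,0],[0,0,0.342,0],[0,0,0.342,0]]'
python3 -m crank '[[0,0,0,0],[0,0,0,0],[0,0,0,0],[0,0,0,0],[0,0,0,0]]' -1 25
python3 -m crank '[[0,0,0,0.02],[0,0,0,0.045],[0,0,0,0.045],[0,0,0,0.045]]'
python3 -m crank '[[0,0,0,0],[0,0,0,0],[0,0,0,0],[0,0,0,0]]' 1
python3 -m crank '[[0,0,-0.1,-0.045],[0,0,-0.2,-0.045],[0,0,-0.3,-0.045],[0,0,-0.342,-0.045],[0,0,-0.342,-0.045]]'
python3 -m crank '[[0,0,0,0],[0,0,0,0]]'
python3 - <<'E'
from h import *
c=imaging.camera("wrist"); im=c["color"][:,:,::-1].copy()
cv2.imwrite("pics/w4.png",cv2.resize(im[175:235,240:320],None,fx=9,fy=9,interpolation=cv2.INTER_CUBIC))
E
```

```text
clock: 5.38
position: [0.5173, 0.3149, 0.2345]
ee_rot: [0.001, 1.0, -0.002, -0.003]
ft_force: [-0.4, -0.9, 0.1]
grip_width: 1.005
grasp_force: 0.0
clock: 5.8
position: [0.5202, 0.316, 0.2417]
ee_rot: [0.0, 1.0, 0.001, 0.001]
ft_force: [-2.1, -2.3, 6.4]
grip_width: 0.423
grasp_force: 25.0
clock: 6.13
position: [0.5202, 0.3161, 0.2417]
ee_rot: [0.024, 1.0, 0.001, 0.001]
ft_force: [-1.1, -1.1, 5.4]
grip_width: 0.43
grasp_force: 25.1
clock: 6.47
position: [0.5195, 0.3161, 0.2398]
ee_rot: [0.024, 1.0, 0.0, 0.0]
ft_force: [-0.1, 0.9, -0.2]
grip_width: 0.964
grasp_force: 0.0
clock: 6.88
position: [0.5205, 0.3165, 0.3818]
ee_rot: [0.0, 1.0, 0.002, 0.003]
ft_force: [1.1, 0.1, -0.5]
grip_width: 0.999
grasp_force: 0.0
clock: 7.05
position: [0.5192, 0.316, 0.3753]
ee_rot: [0.0, 1.0, -0.0, -0.001]
ft_force: [-0.2, -0.2, -0.6]
grip_width: 1.0
grasp_force: 0.0
```

View pics/w4.png

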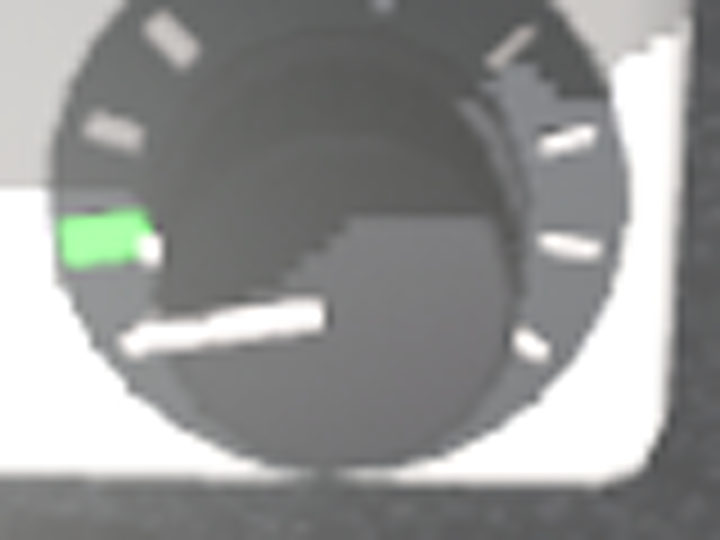

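The pointer line (320,313)–(130,342) now lies parallel to the green mark, and its foot dot at (148,248) touches it, so the dial is set. Next is the handle; I'll check clearance to the carousel first.

Run:
```python
from h import *
s=imaging.camera("scene")
for u,v in((361,340),(424,340),(392,357),(392,335)): print(atz(s,u/1.4,v/1.4,.01))
print("bottle",atz(s,328/1.4,362/1.4,0))
```

```text
[0.57022051 0.07087807 0.01      ]
[ 0.64199788 -0.05228643  0.01      ]
[ 0.55340479 -0.01822922  0.01      ]
[0.62140326 0.01912512 0.01      ]
bottle [0.47864243 0.10038717 0.        ]
```

```bash
python3 -m crank '[[0,-0.1,0,0],[0,-0.2,0,0],[0,-0.275,0,0],[0,-0.275,0,0],[0,-0.275,0,0]]'
python3 -m crank '[[0,0,0.1,0],[0,0,0.2,0],[0,0,0.28,0],[0,0,0.33,0],[0,0,0.33,0]]'
python3 -m crank '[[0,0,0,0],[0,0,0,0],[0,0,0,0],[0,0,0,0],[0,0,0,0]]' -1 50
python3 -m crank '[[0,0,0,0],[0,0,0,0],[0,0,0,0]]'
python3 - <<'E'
from h import *
o=readout.get_obs(); print(o["position"],o["ft_force"])
for n in ("wrist","scene"):
    c=imaging.camera(n); cv2.imwrite(f"pics/{n}5.png",cv2.resize(c["color"][140:250,120:260,::-1],None,fx=5,fy=5,interpolation=cv2.INTER_CUBIC))
E
```

```text
clock: 7.57
position: [0.5195, 0.2039, 0.3762]
ee_rot: [0.002, 1.0, -0.0, -0.0]
ft_force: [-1.3, 1.5, 0.4]
grip_width: 0.999
grasp_force: 0.0
clock: 7.98
position: [0.5167, 0.2064, 0.239]
ee_rot: [-0.001, 1.0, -0.002, -0.004]
ft_force: [0.3, 1.2, 0.4]
grip_width: 1.006
grasp_force: 0.0
clock: 8.4
position: [0.5203, 0.2056, 0.2462]
ee_rot: [0.001, 1.0, 0.0, 0.001]
ft_force: [-4.2, 17.0, 10.5]
grip_width: 0.304
grasp_force: 50.9
clock: 8.65
position: [0.5203, 0.2057, 0.2463]
ee_rot: [0.001, 1.0, 0.0, 0.001]
ft_force: [-1.0, -0.6, 6.2]
grip_width: 0.3
grasp_force: 53.7
[0.5202773  0.20568544 0.24626017] [-1.03018764 -0.60753918  6.22991433]
```

View pics/scene5.png

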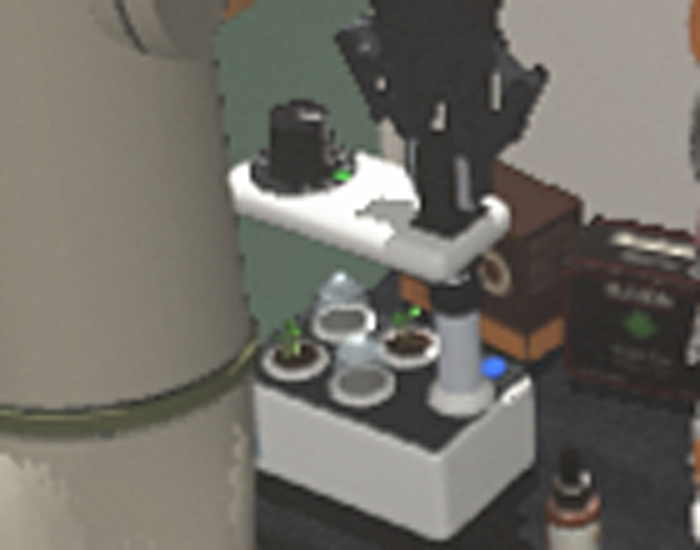

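The picture shows the fingers closed on the handle at about (440,190); an opening of 25.5 mm means the release is home. Lifting.

```bash
python3 -m crank '[[0,0,-0.03,0],[0,0,-0.06,0],[0,0,-0.09,0],[0,0,-0.12,0],[0,0,-0.15,0]]'
python3 -m crank '[[0,0,-0.03,0],[0,0,-0.05,0],[0,0,-0.0625,0],[0,0,-0.0625,0],[0,0,-0.0625,0]]'
python3 -m crank '[[0,0,0,0],[0,0,0,0],[0,0,0,0],[0,0,0,0],[0,0,0,0]]'
python3 - <<'E'
from h import *
c=imaging.camera("scene"); cv2.imwrite("pics/s6.png",cv2.resize(c["color"][160:230,175:245,::-1],None,fx=8,fy=8,interpolation=cv2.INTER_CUBIC))
print(proj(c,[.52,.205,.175]),proj(c,[.52,.205,.3]))
E
```

```text
clock: 9.17
position: [0.5202, 0.2057, 0.3047]
ee_rot: [0.001, 1.0, -0.0, 0.001]
ft_force: [8.1, 3.0, -10.8]
grip_width: 0.305
grasp_force: 52.0
clock: 9.58
position: [0.5202, 0.2056, 0.3297]
ee_rot: [0.001, 1.0, -0.0, 0.001]
ft_force: [5.7, 1.3, -5.9]
grip_width: 0.307
grasp_force: 52.5
clock: 10.0
position: [0.5202, 0.2057, 0.3293]
ee_rot: [0.001, 1.0, -0.0, 0.001]
ft_force: [7.6, 0.4, -5.7]
grip_width: 0.304
grasp_force: 52.5
[210.68130553 194.94451534] [208.22091039 158.56270185]
```

View pics/s6.png

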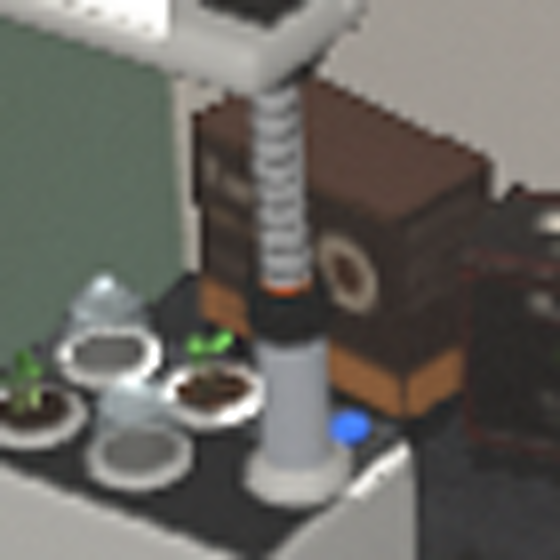

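The picture shows the orange band just emerging from the collar at (288,291), with about 3 of its 5 mm visible. That agrees with 83 mm of travel, so 2 mm more is needed.

```bash
python3 -m crank '[[0,0,-0.0025,0],[0,0,-0.005,0],[0,0,-0.005,0],[0,0,-0.005,0],[0,0,-0.005,0]]'
python3 - <<'E'
from h import *
c=imaging.camera("scene"); cv2.imwrite("pics/s7.png",cv2.resize(c["color"][180:210,195:225,::-1],None,fx=18,fy=18,interpolation=cv2.INTER_NEAREST))
print(c["color"][192:202,208:213].tolist())
E
```

```text
clock: 10.47
position: [0.5202, 0.2057, 0.3313]
ee_rot: [0.001, 1.0, -0.0, 0.001]
ft_force: [8.1, 1.5, -5.2]
grip_width: 0.304
grasp_force: 52.6
[[[141, 143, 143], [146, 147, 147], [147, 147, 148], [142, 142, 143], [124, 125, 125]], [[123, 120, 119], [124, 128, 128], [120, 123, 123], [119, 121, 121], [98, 97, 96]], [[156, 130, 119], [151, 140, 136], [141, 132, 128], [155, 149, 144], [150, 130, 123]], [[155, 81, 49], [167, 101, 68], [171, 115, 86], [163, 107, 78], [147, 84, 53]], [[82, 53, 41], [137, 71, 45], [163, 81, 48], [143, 72, 44], [84, 56, 43]], [[41, 43, 42], [37, 40, 41], [37, 41, 44], [38, 43, 44], [39, 39, 41]], [[44, 44, 43], [49, 49, 49], [47, 48, 48], [46, 44, 46], [45, 44, 43]], [[47, 47, 45], [45, 43, 43], [46, 46, 45], [45, 45, 45], [46, 46, 44]], [[46, 45, 45], [49, 48, 48], [47, 47, 45], [45, 44, 43], [46, 46, 46]], [[42, 41, 40], [44, 43, 43], [43, 43, 41], [42, 42, 41], [45, 45, 43]]]
```

View pics/s7.png

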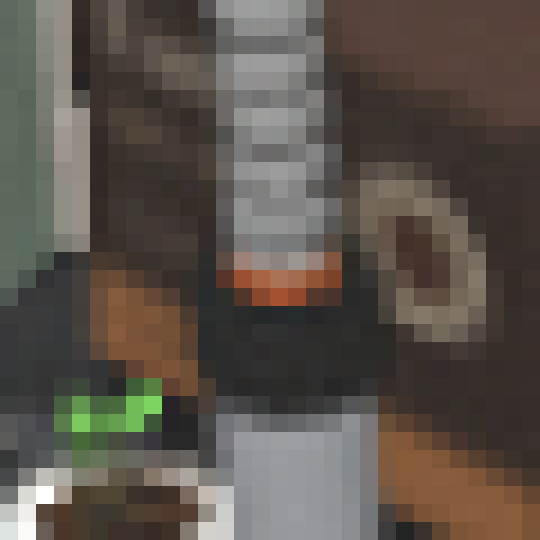

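The whole 5 mm band (rows 195–196) now shows above the black collar, and the TCP has risen 85.0 mm, so I'll hand in while holding.

```bash
python3 -m crank '[[0,0,0,0],[0,0,0,0],[0,0,0,0]]'; python3 -c "
from workcell import manip
print(manip.hand_in())"
```

```text
clock: 10.77
position: [0.5202, 0.2057, 0.3313]
ee_rot: [0.001, 1.0, -0.0, 0.001]
ft_force: [6.1, 1.2, -5.8]
grip_width: 0.301
grasp_force: 52.6
the job is handed in; nothing more can be done
None
```

The job is handed in: the dial pointer stands at the green mark to within a degree or two, and the arm is holding the lamp up by the squeezed handle, raised 85 mm to the orange band; the arm went nowhere near the cups, pods, boxes or dropper bottle.

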